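# Slide the setting board home and bolt it

### The job

With a closed fingertip push the loose wooden board along its rails, towards the brass bolt, until you feel it drop into the locating notches and it lies flat on the rails; then push the bolt by its upright tab fully over the board's edge. Only push: do not lift the board, keep the steel pot standing on it, and leave the other things on the bench where they are. Finish with the hand clear of everything.

Things in the scene. Friction and masses are not known exactly. Their poses are not given: they have to be found in the camera images.
- fixture: Rail fixture fixed to the bench: steel plate 150 x 375 mm with two aluminium rails along local y (x +-34 to 52 mm, tops z 30 mm, ends y -175 and 130) between wooden guides (inner faces x +-57, tops z 40 mm). Notches in both rails: narrow y -3 to 13, wide y 63 to 107 mm, 10 mm deep. Origin on the bench, z up. The board travels in local +y; the bolt is at the +y end.
- home (a point): Where the board's origin lies when it is home in the notches: on the fixture's centre line, local y 50 mm, 23 mm above the bench. Axes as the fixture's. A board come home has about 2 mm of play in the notches; their ends then stop it.
- board: Loose light-wood board 110 (x) x 130 (y) x 12 mm, about 0.5 kg, two battens 7 mm high across its underside, the wider in front (+y). Origin: centre in x and y, at the battens' underside; the panel spans 7 to 19 mm above it. Axes parallel to the fixture's. It starts 65 to 140 mm short of home with its battens on the rail tops (origin 30 mm above the bench); at home it drops 7 mm and the panel lies on the rails.
- board_back (a point): Middle of the board's rear (-y) edge face, at half its thickness, 65 mm behind the board's origin and 13 mm above it. The face is 12 mm high: 37 to 49 mm above the bench before the drop, 30 to 42 after. Push it towards local +y. The space above the rails behind it is empty for 60 mm or more.
- bolt (a joint): Travel of the brass sliding bolt towards local -y of the fixture, m: about 0 drawn back, clear of the board; 0.030 fully over the board's +y edge, at its stop. About 1.5 N of friction; stays where left. Its tongue's underside is 45 mm above the bench: it passes over a seated board by about 15 mm but butts against one that has not dropped.
- bolt_tab (a point): Middle of the outer (+y) face of the bolt's upright tab, 64 mm above the bench; moves with the bolt. The tab is 44 mm wide (local x), 10 mm thick (y), 51 to 77 mm above the bench. Push this face towards local -y; nothing on the outer side within 60 mm is higher than 51 mm.
- pot: Steel lidded pot, 34 mm diameter, 19 mm high, standing loose near the middle of the board. Origin: centre of its underside.
- jar_a: Clear jar with white lid, 36 mm diameter, 32 mm high, on the bench beside the fixture on its -x side. Bystander. Origin: centre of its underside.
- jar_b: Second jar like the first, on the same side. Bystander.
- tin: Aluminium tin, 44 mm diameter, 40 mm high, beside the fixture on its +x side. Bystander. Origin: centre of its underside.
- mandrel: Steel ring mandrel, a cone 100 mm high on a 70 mm foot. Bystander at the left. Origin: centre of its underside.
- hammer: Hammer 240 mm long lying on the bench at the left. Bystander.
- brush: Bench brush 170 mm long lying at the right. Bystander.
- tray: White open box 130 x 100 x 45 mm at the right. Bystander. Origin: centre of its underside.

How it is judged (in metres and radians):
On the way, in this order (a step that is already met when the one before it is completed fails the run):
1. the board has dropped into its notches and lies flat on the rails (z of board in the frame of fixture below 0.025 m and y of board in the frame of fixture between 0.045 and 0.055 m and angle between board's own z axis and vertical below 0.03 rad), for 0.2 s.
2. the bolt is pushed fully over the board's edge (all of step 1 and value of joint bolt above 0.026 m), for 0.2 s.
At the end, for the whole second after the job is handed in: The board is seated in its notches (origin less than 25 mm above the bench, within 5 mm of home along the rails, tilted less than 0.03 rad) and at rest, the bolt is over its edge (joint above 0.026 m of 0.030), and the pot stands upright on the board (all of step 2 and linear speed of board below 0.01 m/s and angle between pot's own z axis and vertical below 0.1 rad and z of pot in the frame of board above 0.015 m); the robot touches nothing.
It fails at once if the board is lifted off its rails (origin more than 8 mm above the rail tops) or its end tipped up (z of board in the frame of fixture above 0.038 m or angle between board's own z axis and vertical above 0.2 rad).
It fails at once if the pot is tipped, lifted or pushed off the board (angle between pot's own z axis and vertical above 0.5 rad or height (world z) of pot below 0.03 m or z of pot in the frame of board above 0.034 m).
It fails at once if a bystander is moved by more than 20 mm (distance of any of jar_a, jar_b, tin, mandrel, hammer, brush, tray from where it was at the start of the episode above 0.02 m).
It also fails if it takes over 43 s, if anything falls off the work surface, if the arm or the gripper's body presses on something with over 40 N, if the wrist force passes 120 N, or if a joint passes its speed limit or range.

### The arm

A 7-joint arm with a two-finger parallel gripper is mounted at the origin on the work surface. World frame = base frame: x ahead of the robot, y to its left, z up, the work surface at z = 0. Lengths are in mm, angles in rad, forces in N, time in s.
With the tool pointing down it reaches from about 400 to 875 mm from the base axis. Payload 19.3 kg.
Tool frame: the origin (TCP) lies at the very end of the fingers, on their centre line; the grasp point (between the pads) lies 19 mm behind it (grip_point_offset is the z of the grasp point in the tool frame, in mm); z points along the fingers, y is the line along which they close (so a half turn about z gives the same grasp; the last joint's range is limited). The gripper opens to 85 mm and grips with 20 to 120 N. Pads are 22 mm wide; open, the fingers measure 114 mm over their backs; the gripper's body (76 mm by 85 mm) begins 54 mm behind the grasp point. The pads swing forward as they close: fully open they stand 13 mm farther back than shut.
Start: joints at [1.078, 0.521, -0.036, 1.599, 0.021, 1.021, -0.113], TCP at [256.419, -569.968, 231.291] pointing down, gripper open.
Joint ranges: [-2.91, 2.91], [-0.3, 2.13], [-1.5, 1.42], [0.17, 2.43], [-1.26, 4.41], [0.16, 1.93], [-2.52, 2.52]. Speed limits (rad/s): [1.89, 1.89, 2.39, 2.39, 3.01, 3.01, 3.01].

### API

Orientations are given as a 3x3 rotation matrix whose columns are the frame's x, y, z axes.
In Python, from workcell import movep, movel, goto_joints, open_gripper, clamp, wait, inverse_kinematics, read_state, camera, PlanningError, finish_job, grip_point_offset gives the robot as it stands. Calls block until the motion is done:
- movep(position, orientation): joint-space move of the TCP to a pose.
- movel(position, frame=None, max_speed=150, guard=None): straight line of the TCP; frame=None keeps the orientation; max_speed is the mean speed in mm/s. With guard (N) it stops when the force on the tool has changed by that much, and returns True; else False.
- goto_joints(angles): joint-space move.
- open_gripper() and clamp(): open the fingers fully, or close them until they stop; the grip force is fixed at half the most.
- wait(seconds).
- inverse_kinematics(position, orientation): joint angles nearest the present ones, or None.
- read_state(): the state.
- camera(name): name is "side" or "top"; returns a dict with "image" (384x512x3 uint8, blue, green, red), "range_z" (384x512 float32, mm along the optical axis (not along the pixel's ray), 0 where there is no reading), "fx", "fy", "cx", "cy" (pixels), "cam_to_world" (4x4, takes a point from camera to world coordinates). Camera axes: x right, y up, looking along -z (the intrinsics and any distortion apply to the point x, -y, -z); pixel columns grow to the right and rows downward; lengths in mm; the calibration is good to about 2 mm. A picture is of the moment at which its call begins.
A pose or a line that the arm cannot do raises PlanningError and nothing moves.
- finish_job(): hands the job in; it is judged then, once.
The state is a dict: "time": time; "qpos": joint angles; "qvel": joint speeds; "joint_efforts": joint torques, N m; "eef_pos": TCP position; "tool_rot": TCP orientation; "ft_force": force on the tool from outside, world axes, zero at the start; "torque": the same for the moment, N m; "finger_gap": finger opening in mm; "gripper_force": force on a finger pad.
Only numpy, scipy, OpenCV 4.12 (cv2) and the standard library are available. Lean on these libraries where they do the work, as an engineer would, in place of code of your own. Each camera call takes 0.05 s, during which the arm holds its last target. There are 200 camera calls.

## Working session

There is one attempt and no reset: what is moved stays moved. The work goes in short steps, each a Python script; the robot and the scene stay as the last script left them, time stands still between calls to the robot, and variables do not carry over. Pictures are saved under pics/ and viewed, at most 10 in all, crops included, and the job is handed in when it is done.

```bash
mkdir -p pics; ls
python3 - <<'E'
from workcell import *
import cv2,numpy as np
for n in("top","side"):
    c=camera(n); cv2.imwrite(f"pics/{n}0.png",c["image"]); np.savez(f"{n}0.npz",**c)
    print(n,c["fx"],c["fy"],c["cx"],c["cy"],np.round(c["cam_to_world"],3).tolist(),[k for k in c])
s=read_state();print(s["time"],s["tool_rot"],s["finger_gap"])
E
```

```text
pics
top 351.18469129368725 351.18469129368725 246.6054513436366 197.14523789073607 [[-0.041, 0.975, -0.217, 298.498], [-0.999, -0.041, 0.005, -1.639], [-0.004, 0.217, 0.976, 1213.697], [0.0, 0.0, 0.0, 1.0]] ['image', 'range_z', 'fx', 'fy', 'cx', 'cy', 'cam_to_world']
side 460.5869416047994 460.5869416047994 256.9327366001986 191.55111154910398 [[-0.949, 0.226, -0.22, 292.085], [-0.315, -0.715, 0.625, 743.151], [-0.016, 0.662, 0.749, 1001.467], [0.0, 0.0, 0.0, 1.0]] ['image', 'range_z', 'fx', 'fy', 'cx', 'cy', 'cam_to_world']
0.1 [[ 9.11955984e-01  4.10287753e-01 -4.93583748e-04]
 [ 4.10288034e-01 -9.11955619e-01  8.23204271e-04]
 [-1.12375842e-04 -9.53237566e-04 -9.99999539e-01]] 85.3107337199628
```

View pics/top0.png

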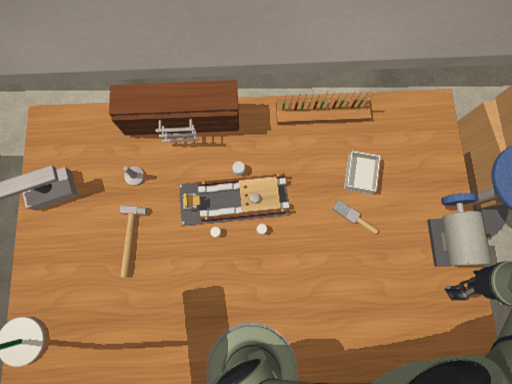

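View pics/side0.png

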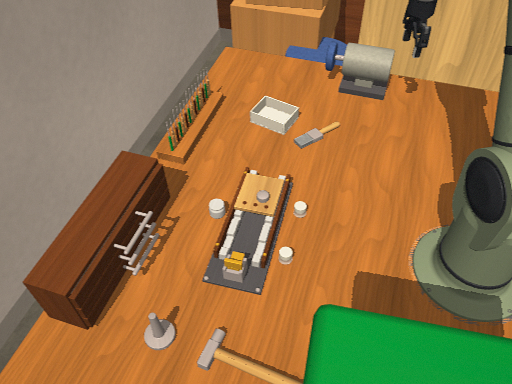

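The top view shows the fixture at about cols 180-290, rows 178-224. The bolt is at its left end (192,201), which is world +y. The board is at (262,195) with the pot at (254,198). The jars are on the near side at (216,232) and (262,229), and the tin is on the far side at (239,168).

```bash
cat > h.py <<'E'
import numpy as np,cv2
def cloud(c):
    v,u=np.mgrid[:384,:512]; d=c["range_z"].astype(float)
    P=np.stack([(u-c["cx"])/c["fx"]*d,-(v-c["cy"])/c["fy"]*d,-d],-1)
    T=c["cam_to_world"]; W=P@T[:3,:3].T+T[:3,3]; W[d<=0]=np.nan; return W
E
python3 - <<'E'
from h import *
for n,(r0,r1,c0,c1) in dict(top=(160,245,165,305),side=(155,310,190,320)).items():
    c=np.load(n+"0.npz"); W=cloud(c); hsv=cv2.cvtColor(c["image"],cv2.COLOR_BGR2HSV)
    R=np.zeros((384,512),bool);R[r0:r1,c0:c1]=1
    z=W[...,2]
    bench=W[R&(z<12)&(z>-12)];print(n,"bench z",np.nanmedian(bench[:,2]))
    for nm,m in dict(board=(z>44)&(z<55),high=(z>57)&(z<90),fix=(z>18)).items():
        m=(R&m).astype(np.uint8); k,l,s,ce=cv2.connectedComponentsWithStats(m)
        for i in range(1,k):
            if s[i,4]>12:
                p=W[l==i]; print(nm,s[i,:5],np.round(np.median(p,0)),cv2.minAreaRect(p[:,:2].astype(np.float32)))
    im=c["image"][r0:r1,c0:c1]; f=5 if n=="top" else 3.8
    cv2.imwrite(f"pics/{n}_crop.png",cv2.resize(im,None,fx=f,fy=f,interpolation=cv2.INTER_CUBIC))
E
```

```text
top bench z 2.201641674510711
board [ 237  175   43   38 1131] [569. -55.  51.] ((568.7735595703125, -48.04351806640625), (123.87598419189453, 134.87527465820312), 3.2230379581451416)
board [183 194  17  15 137] [551. 177.  52.] ((551.809326171875, 180.44802856445312), (54.50923538208008, 49.05964279174805), 88.62696838378906)
high [250 193  10  11  81] [550. -33.  68.] ((550.7648315429688, -34.035987854003906), (30.236656188964844, 32.72605895996094), 86.99910736083984)
high [184 194   4  14  54] [549. 196.  77.] ((549.9063720703125, 196.29933166503906), (41.3294792175293, 10.188469886779785), 3.1939821243286133)
fix [232 162  13  13 133] [664.  17.  41.] ((666.1134643554688, 16.995742797851562), (41.40901184082031, 39.4053955078125), 67.35006713867188)
fix [ 197  174   93   47 2467] [561. -22.  45.] ((562.543701171875, 5.557769775390625), (135.33392333984375, 304.381591796875), 3.483182430267334)
fix [182 194  18  17 251] [548. 184.  53.] ((551.8328857421875, 181.9325408935547), (48.826114654541016, 56.771305084228516), 3.5261952877044678)
fix [257 224  10  10  81] [449. -53.  33.]
[... 753 characters left out ...]
01.  73.] ((550.3908081054688, 197.04539489746094), (43.212825775146484, 14.094974517822266), 6.868989944458008)
fix [ 213  167   77  114 3762] [556.  13.  44.] ((560.9259643554688, 32.409271240234375), (135.2156219482422, 362.76165771484375), 3.3735949993133545)
fix [208 199  17  17 218] [665.  24.  39.] ((667.0596923828125, 20.045320510864258), (43.28482437133789, 41.40168762207031), 88.88431549072266)
fix [294 201  12  13 123] [450. -47.  31.] ((449.76531982421875, -51.541831970214844), (32.532466888427734, 32.41380310058594), 56.35895538330078)
fix [279 247  13  14 149] [445. 109.  32.] ((446.3816223144531, 106.04763793945312), (31.96584129333496, 31.294023513793945), 41.695499420166016)
```

View pics/top_crop.png

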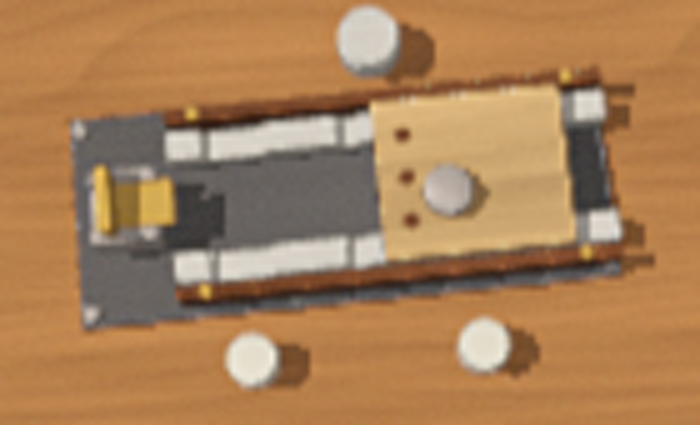

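View pics/side_crop.png

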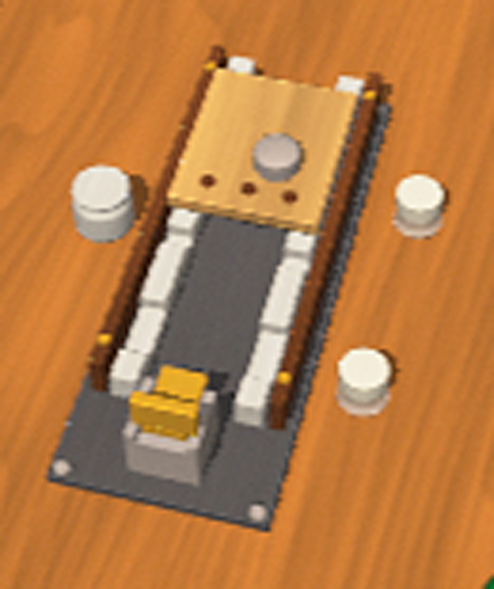

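The crops agree with the depth measurements. The board's rear edge is at world y of about -114, the fixture is rotated about 3.45°, and home is at world y of about 78. I'll move in and start the push.

```bash
cat >> h.py <<'E'
a=np.radians(3.45); lx=np.array([np.cos(a),np.sin(a),0]); ly=np.array([-np.sin(a),np.cos(a),0])
O=np.array([560.6,28.,0])   # fixture origin
def L(x,y,z): return O+x*lx+y*ly+np.array([0,0,z])
def toL(p): d=np.asarray(p)-O; return np.round([d@lx,d@ly,p[2]],1)
def R(s): return np.column_stack([s*ly,s*lx,[0,0,-1.]])  # tool x along +-ly, y along +-lx
E
python3 - <<'E'
from h import *
from workcell import *
q0=np.array(read_state()["qpos"])
for s in(1,-1):
    print(s,[None if (q:=inverse_kinematics(L(0,y,z),R(s))) is None else np.round(q,2) for y,z in((-185,150),(-185,33),(-15,33),(200,60))])
s=min((1,-1),key=lambda s: 9 if (q:=inverse_kinematics(L(0,-185,150),R(s))) is None else abs(q[6]))
clamp(); movep(L(0,-185,110),R(s)); st=read_state()
print(s,st["time"],st["finger_gap"],toL(st["eef_pos"]))
c=camera("top");cv2.imwrite("pics/above.png",cv2.resize(c["image"][150:250,165:345],None,fx=4,fy=4))
E
```

```text
1 [array([ 0.46,  0.6 , -0.42,  1.75,  0.31,  0.87, -0.04]), array([ 0.4 ,  0.76, -0.33,  1.8 ,  0.38,  0.65, -0.1 ]), array([ 0.2 ,  0.74, -0.46,  1.88,  0.53,  0.64, -0.53]), array([-0.11,  0.76, -0.56,  1.78,  0.56,  0.76, -0.9 ])]
-1 [array([-0.22,  0.64,  0.58,  1.78, -0.45,  0.85, -2.51]), array([-0.08,  0.78,  0.37,  1.83, -0.46,  0.61, -2.51]), array([-0.55,  0.82,  0.62,  1.92, -0.78,  0.65, -2.52]), array([ 0.27,  1.1 , -1.28,  1.77,  1.13,  1.23,  1.85])]
1 2.8 -0.09136616821799935 [  -0.3 -186.4  110.1]
```

View pics/above.png

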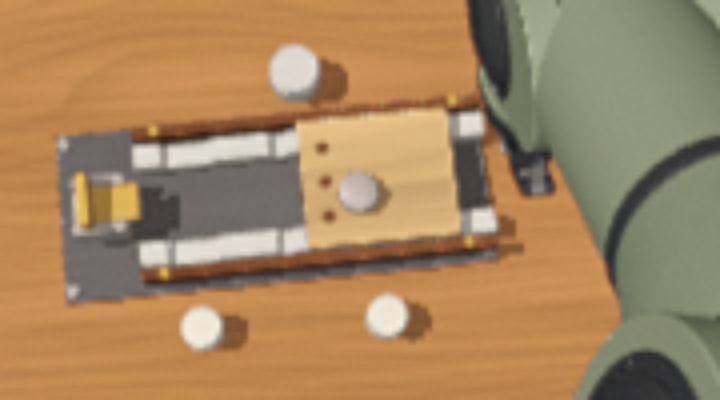

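The hand is just behind the rails, at crop (535,170). The space between it and the board's rear edge at crop (455,175) is clear. Next I'll descend and push.

Run:
```python
from h import *
from workcell import *
def rep(t):
    s=read_state(); f=np.array(s["ft_force"]); print(t,s["time"],toL(s["eef_pos"]),"F",np.round([f@lx,f@ly,f[2]],1))
print(movel(L(0,-185,34),max_speed=100,guard=15)); rep("down")
print(movel(L(0,-160,34),max_speed=60,guard=15)); rep("near")
print(movel(L(0,-50,34),max_speed=40,guard=20)); rep("push")
c=camera("top");W=cloud(c);print("shape ok")
np.savez("top1.npz",**c);c=camera("side");np.savez("side1.npz",**c);cv2.imwrite("pics/side1.png",cv2.resize(c["image"][140:310,180:350],None,fx=3.5,fy=3.5))
```

```text
False
down 3.7583 [   0.4 -185.1   34.5] F [ 0.2 -1.   0.2]
False
near 4.325 [ 1.000e-01 -1.599e+02  3.410e+01] F [-0.3 -0.1  0.5]
False
push 7.225 [ -0.  -50.1  34. ] F [-0.2 -2.2 -1.2]
shape ok
```

View pics/side1.png

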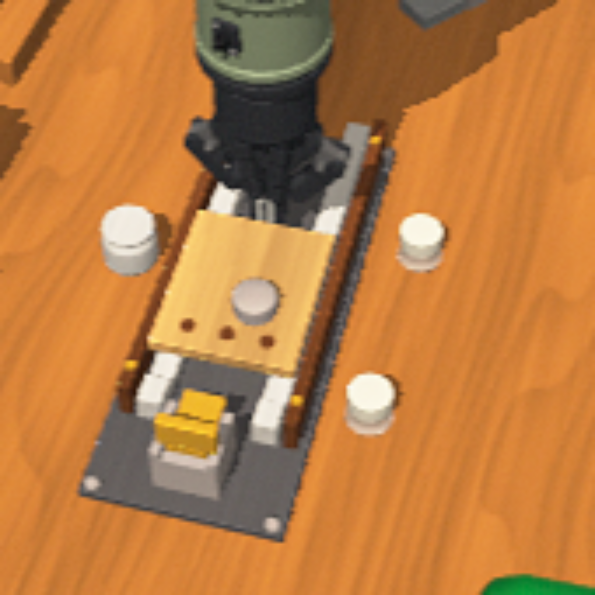

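The board is moving straight and the pot is standing at crop (255,300). The front edge at crop (225,355) has not yet reached the bolt. I'll finish the push slowly under guard.

Run:
```python
from h import *
from workcell import *
def rep(t):
    s=read_state(); f=np.array(s["ft_force"]); print(t,round(s["time"],2),toL(s["eef_pos"]),"F",np.round([f@lx,f@ly,f[2]],1))
y=-50
while y<-8:
    y+=6; g=movel(L(0,y,34),max_speed=20,guard=10); rep(g)
    if g: break
for n in("top","side"):
    c=camera(n);W=cloud(c);z=W[...,2];l=np.stack([(W-O)@lx,(W-O)@ly],-1)
    m=(abs(l[...,0])<50)&(l[...,1]>5)&(l[...,1]<80)&(z<56)&(z>20);print(n,"panel top z",np.percentile(z[m],[20,50,80]))
    if n=="side":cv2.imwrite("pics/side2.png",cv2.resize(c["image"][140:310,180:350],None,fx=3.5,fy=3.5))
```

```text
False 7.78 [  0.1 -43.4  34.1] F [ 0.2 -1.3  1.2]
False 8.22 [  0.  -37.5  34. ] F [-0.6 -0.4  0.7]
False 8.68 [ -0.  -31.7  34. ] F [-0.5 -0.   0.7]
False 9.12 [ -0.  -25.7  34. ] F [ 0.  -0.2 -0.8]
True 9.38 [ -0.3 -24.1  33.8] F [ 1.2 -2.3  2.4]
top panel top z [41.8659543  43.75134343 45.54405551]
side panel top z [40.68999569 42.26509227 43.98886198]
```

View pics/side2.png

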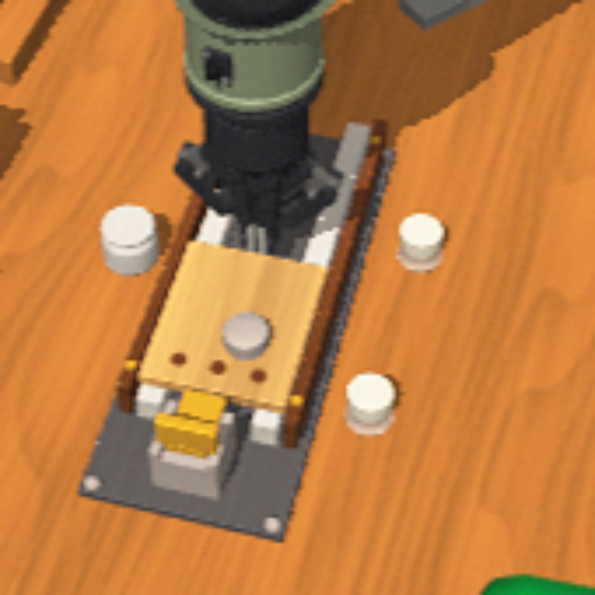

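The board has dropped: its top is at about 42 mm where it was 49 mm. The pot is standing at crop (247,333). The guard tripped at the expected position. I'll back off and go to the bolt.

Run:
```python
from h import *
from workcell import *
def rep(t):
    s=read_state(); f=np.array(s["ft_force"]); print(t,round(s["time"],2),toL(s["eef_pos"]),"F",np.round([f@lx,f@ly,f[2]],1))
movel(L(0,-40,34),max_speed=60); movel(L(0,-40,130),max_speed=120)
movep(L(0,215,130),R(1)); rep("over")
c=camera("side");W=cloud(c);z=W[...,2];l=np.stack([(W-O)@lx,(W-O)@ly],-1)
for y0 in(-10,20,85): 
    m=(abs(l[...,0])<45)&(abs(l[...,1]-y0)<8)&(z<56)&(z>20)&(l[...,1]<108);print(y0,np.median(z[m]))
movel(L(0,215,60),max_speed=100,guard=10); rep("down")
y=215
while y>140:
    y-=12; g=movel(L(0,y,60),max_speed=40,guard=12); rep(g)
    if g: break
movel(L(0,y+45,60),max_speed=80); movel(L(0,y+45,150),max_speed=150); rep("up")
for n in("top","side"):
    c=camera(n);W=cloud(c);z=W[...,2];l=np.stack([(W-O)@lx,(W-O)@ly],-1)
    m=(abs(l[...,0])<15)&(l[...,1]>100)&(l[...,1]<200)&(z>66)&(z<85);print(n,"tab y",np.percentile(l[...,1][m],[5,50,95]))
    if n=="side":cv2.imwrite("pics/side3.png",cv2.resize(c["image"][140:310,180:350],None,fx=3.5,fy=3.5))
```

```text
over 11.85 [  0.4 213.1 129.7] F [-0.1 -0.1  0.1]
-10 42.1176936552946
20 42.311607893143446
85 42.92786048090812
down 12.75 [  0.3 215.1  60.5] F [-0.1 -0.7 -0.5]
False 13.2 [2.000e-01 2.027e+02 6.020e+01] F [ 0.2 -0.1  0.6]
False 13.65 [1.000e-01 1.907e+02 6.000e+01] F [ 0.1 -0.4 -0.5]
False 14.1 [1.000e-01 1.787e+02 6.000e+01] F [-1.4 -0.  -0.6]
False 14.55 [1.000e-01 1.666e+02 6.000e+01] F [ 0.1  0.  -0.1]
True 14.85 [-1.000e-01  1.589e+02  6.000e+01] F [0.4 6.3 3.6]
up 16.27 [ -0.3 199.6 149.3] F [ 0.2 -0.2 -0.7]Traceback (most recent call last):
  File "<stdin>", line 18, in <module>
    return _quantile_unchecked(
        a, q, axis, out, overwrite_input, method, keepdims, weights)
    return _ureduce(a,
                    func=_quantile_ureduce_func,
    ...<5 lines>...
                    overwrite_input=overwrite_input,
                    method=method)
    r = func(a, **kwargs)
    result = _quantile(arr,
                       quantiles=q,
    ...<2 lines>...
                       out=out,
                       weights=wgt)
    slices_having_nans = np.isnan(arr[-1, ...])
                                  ~~~^^^^^^^^^
IndexError: index -1 is out of bounds for axis 0 with size 0
```

The top view was blocked by the arm. I'll move the hand further clear and check the bolt travel.

Run:
```python
from h import *
from workcell import *
movep(L(-60,330,220),R(1))
for n in("top","side"):
    for t,c in(("before",np.load(n+"0.npz")),("now",camera(n))):
        W=cloud(c);z=W[...,2];l=np.stack([(W-O)@lx,(W-O)@ly],-1)
        m=(abs(l[...,0])<18)&(l[...,1]>120)&(l[...,1]<200)&(z>66)&(z<85);print(n,t,"tab y",np.median(l[...,1][m]) if m.any() else None,m.sum())
    if n=="side":cv2.imwrite("pics/side3.png",cv2.resize(c["image"][140:310,180:350],None,fx=3.5,fy=3.5))
s=read_state();print(s["time"])
```

```text
top before tab y 168.34633871201572 38
top now tab y 141.72790272941089 36
side before tab y 172.25082671608203 92
side now tab y None 0
17.1
```

View pics/side3.png

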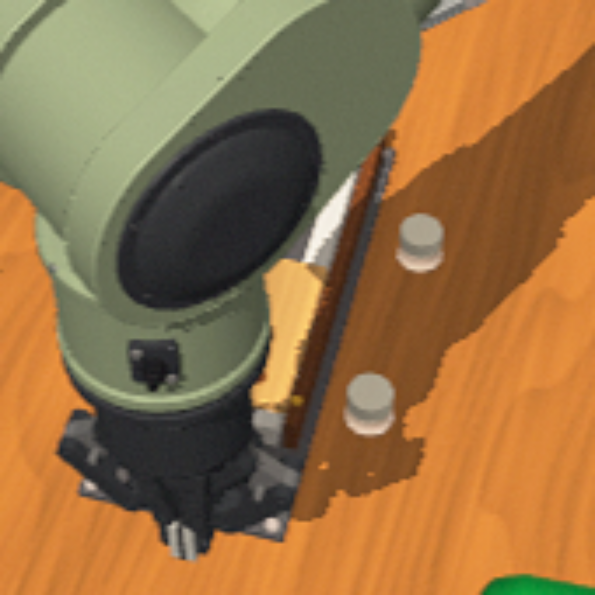

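The depth gives a travel of about 27 mm, too close to the 26 mm limit for its resolution. I'll push once more, firmer, and compare where it stops.

Run:
```python
from h import *
from workcell import *
def rep(t):
    s=read_state(); f=np.array(s["ft_force"]); print(t,round(s["time"],2),toL(s["eef_pos"]),"F",np.round([f@lx,f@ly,f[2]],1))
movep(L(0,200,130),R(1)); movel(L(0,195,60),max_speed=100,guard=10); rep("down")
movel(L(0,166,60),max_speed=60,guard=20)
for y in np.arange(163,146,-3):
    g=movel(L(0,y,60),max_speed=15,guard=25); rep(g)
    if g: break
movel(L(0,200,60),max_speed=80); movel(L(0,200,150),max_speed=150)
movep(np.array([400,-350,250.]),R(1)); rep("clear")
for n in("top","side"):
    for t,c in(("before",np.load(n+"0.npz")),("now",camera(n))):
        W=cloud(c);z=W[...,2];l=np.stack([(W-O)@lx,(W-O)@ly],-1)
        m=(abs(l[...,0])<18)&(l[...,1]>120)&(l[...,1]<200)&(z>66)&(z<85);print(n,t,"tab y",np.median(l[...,1][m]) if m.any() else None,m.sum())
    if n=="side":cv2.imwrite("pics/side4.png",cv2.resize(c["image"][140:310,180:350],None,fx=3.5,fy=3.5))
```

```text
down 18.67 [  0.3 195.3  60.5] F [0.  0.2 0.2]
False 19.65 [ -0. 163.  60.] F [ 0.5  1.  -0.3]
False 20.0 [  0.  159.9  60. ] F [-0.3 -0.1 -0.1]
False 20.35 [ -0.  158.8  60.1] F [-0.4  9.1 -2.2]
False 20.7 [ -0.  158.7  60.3] F [-1.  21.9 -5.1]
False 21.05 [-1.000e-01  1.585e+02  6.040e+01] F [-0.4 36.7 -8.7]
False 21.4 [ -0.  158.2  60.6] F [  0.7  49.4 -12.4]
clear 25.12 [-182.4 -367.   249.8] F [0.4 0.7 0.6]
top before tab y 168.34633871201572 38
top now tab y 142.0604865106364 34
side before tab y 172.25082671608203 92
side now tab y 146.39571391667846 83
```

View pics/side4.png

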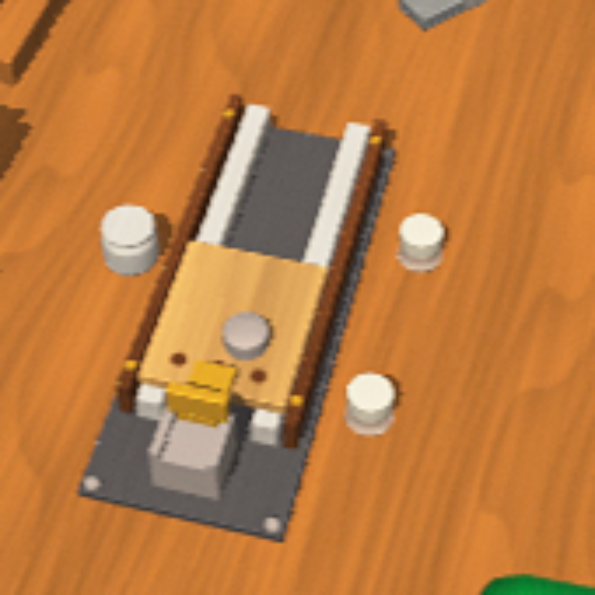

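The bolt is against a hard stop, at the same position under up to 50 N. Its tongue lies over the board's edge at crop (210,380). The pot is standing, the jars and tin are where they were, and the hand is clear.

```bash
python3 -c "
from workcell import *
print(finish_job())"
```

```text
the job is handed in; nothing more can be done
None
```

The job is handed in: the board is seated flat in its notches, the bolt is at its hard stop over the board's edge, the pot is standing, and the hand is clear (25 s used of 43 s); the judge's verdict was not shown.

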